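# Clamp the control unit under the test probe

### The job

Put the finned engine control unit flat in the vise, right way up, slide it until its round test spot is centred under the fixed probe tip, then wind the crank until the vise holds the unit firmly between both jaws. Do not bump the probe stand, and leave the screwdriver, the can and the black interface box where they are.

Things in the scene. Friction and masses are not known exactly. Their poses are not given: they have to be found in the camera images.
- unit: loose aluminium engine control unit, 160 x 66 x 28 mm (x, y, z), about 0.4 kg, black connector block at its -x end, lying flat on the bench at first. Origin: centre of the underside; z up. A finned heat sink stands on its top; the round test spot is on the flat top near its +x end. In the vise it lies with its length along the jaws, spot to vise +x, and may stick out past the jaws
- spot (a point): centre of the test spot, a round steel dot in a dark 20 mm disc on top of the unit, 60 mm to +x of the unit's origin, 28 mm above its underside, flush
- fins (a point): centre of the top face of the unit's finned heat sink, a solid block 50 mm long (unit x), 40 mm wide (y) and 28 mm high, centred 20 mm to -x of the unit's origin; this point is 56 mm above the unit's underside. Grip it across y
- vise: grey machine vise fixed to the bench. Origin: centre of its foot on the bench; x points away from the robot along the jaws, y along the screw from the crank to the fixed jaw, z up. Flat bed 45 mm above the bench, x -65 to 65 mm. Jaws 110 mm long (x), tops 71 mm above the bench; fixed jaw's face at y = 70 mm. An end block (y -79 to -101 mm, 71 mm high, 80 mm long) holds the screw
- fixed_jaw (a point): middle of the top edge of the fixed jaw's gripping face, 70 mm above the bench, at x = 0, y = 70 mm in the vise frame
- jaw: the moving jaw, 110 mm long (x), 40 mm thick, 26 mm high, axes as the vise. Origin: middle of its gripping face (which looks to +y) at the lower edge, on the bed, at vise x = 0. Its vise y is -30 mm + 20 mm per turn of the crank (3.183 mm per rad). It pushes the unit along the bed onto the fixed jaw
- crank (a joint): crank angle, rad; 0 = arm straight up, jaws 100 mm apart; starts at 0 to 3.5. Clockwise seen from the crank end (looking along vise +y) grows it and closes the jaw. At q the knob is 37 sin q mm to vise +x, 37 cos q mm above the axis. Turning free takes 4 to 9 N at the knob; stays where left. Jaw meets the unit at about 10.7, then it stiffens steeply: 0.1 to 0.3 rad more is firm
- knob (a point): middle of the crank's black knob, a freely spinning sleeve 22 mm thick and 60 mm long, parallel to vise y, 37 mm from the axis; the crank arm is 34 to 44 mm from this point towards vise +y. Pinch it from above across vise x and carry it round the full circle without turning the gripper; apart from the crank nothing near is higher than 71 mm
- crank_axis (a point): point on the axis of the crank, level with the knob's middle: x = 0, y = -155 mm in the vise frame, 60 mm above the bench. The axis is parallel to vise y
- probe: fixed test probe stand; origin on the bench straight below the tip; axes as the vise. A 28 mm square column 90 mm to +x of the tip, 172 mm high, on a 90 mm square foot (+60 to +150 mm); an arm 148 to 168 mm high, 22 mm wide, reaches from it to 12 mm past the tip towards the robot; a 16 mm thick probe hangs from it, ending in a thin tip
- tip (a point): point of the downward probe tip, 88 mm above the bench, so 15 mm above the top of a unit lying on the bed. In vise y it is over the centre line of a unit that touches the fixed jaw (37 mm); in vise x it differs from day to day (30 to 60 mm)
- screwdriver: bystander: loose screwdriver 200 mm long with a blue handle, lying on the bench
- can: bystander: loose closed metal can 66 mm thick and 115 mm tall, standing
- interface_box: bystander: loose flat black plastic box 120 x 75 x 28 mm
Mind the look-alikes: they are no part of the job. There is more than one size of the probe; the job needs the smallest.

How it is judged:
By the outcome, as a careful person would: the job done as asked, in the order asked, and still so for the second after the job is handed in, with the robot touching nothing.
It also fails if it takes over 61 s, if anything falls off the work surface, if the arm or the gripper's body presses on something with over 40 N, if the wrist force passes 120 N, or if a joint passes its speed limit or range.

### The arm

A 6-joint arm with a two-finger parallel gripper is mounted at the origin on the work surface. World frame = base frame: x ahead of the robot, y to its left, z up, the work surface at z = 0. Lengths are in m, angles in rad, forces in N, time in s.
With the tool pointing down it reaches from about 0.275 to 0.725 m from the base axis. Payload 5.6 kg.
Tool frame: the origin (TCP) lies midway between the tips of the shut fingers; the grasp point (between the pads) lies bot.hold_point_z behind it (bot.hold_point_z is the distance from the TCP to the grasp point, in m); z points along the fingers, x is the direction in which the jaws open and shut, and the axes are right-handed (so a half turn about z gives the same grasp; the last joint's range is limited). The gripper opens to 85 mm and grips with 20 to 120 N. Pads are 22 mm wide; open, the fingers measure 114 mm over their backs; the gripper's body (76 mm by 85 mm) begins 54 mm behind the grasp point. The pads swing forward as they close: fully open they stand 13 mm farther back than shut.
Start: joints at [1.537, 0.255, 0.108, 0, -1.424, -0.285], TCP at [0.172, 0.522, 0.231] pointing down, gripper open.
Joint ranges: [-2.95, 2.95], [-1.21, 1.97], [-1.09, 1.5], [-2.87, 1.71], [-2.94, -0.07], [-3.05, 3.05]. Speed limits (rad/s): [2.57, 2.57, 3.14, 3.14, 3.14, 3.14].

### API

Orientations are given as a unit quaternion [w, x, y, z].
In Python, from workcell import bot gives the robot as it stands.
- The arm moves only by the tool send_rows, never from a script. Its argument "series" is a list of rows, each an object of numbers: "rx", "ry", "rz": the turn, a rotation vector about the tool's x, y, z in degrees; "x", "y", "z": the shift along the tool's x, y, z in cm; "fingers": the opening, from -1 (shut) to 1 (fully open). A call has 1 to 5 rows; each row is the pose to reach, as a shift and turn from the pose commanded when the call began, along the tool's axes at that moment; what a row does not reach only later rows make up. A row lasts 1/12 s, in which the tool goes at most 41.7 mm and 7.16 degrees, less where a joint would pass 70% of its speed; a pose out of reach is approached as far as the arm can. A call with a gripper value outside its range is refused whole. The fingers move at their own pace and stop on an object; "newtons" is the grip in N (left out, the last holds). Time passes only in rows, so rows that repeat a pose let the fingers close. It gives the time, the measured TCP pose, the force and the opening at its end, in the units of the state.
- bot.get_obs(): the state, without advancing time (a new reading comes with each control period).
- bot.snapshot(name): name is "scene" or "top"; returns the picture (400x640x3 uint8, red, green, blue); there is no depth.
- bot.calibration(name): a dict with "intrinsics" (3x3 intrinsics, pixels), "pose" (4x4, takes a point from camera to world coordinates). Camera axes: x right, y up, looking along -z (the intrinsics and any distortion apply to the point x, -y, -z); pixel columns grow to the right and rows downward; lengths in m; the calibration is good to about 2 mm. A picture is of the moment at which its call begins. calibration takes no time and is no camera call.
- bot.job_done(): hands the job in, once; it reports no verdict.
The state is a dict: "time": time; "q": joint angles; "dq": joint speeds; "tau": joint torques, N m; "tcp_pos": TCP position; "tool_rot": TCP orientation; "force": force on the tool from outside, world axes, zero at the start; "ft_torque": the same for the moment, N m; "opening": finger opening in m.
Only numpy, scipy, OpenCV 4.12 (cv2) and the standard library are available. Lean on these libraries where they do the work, as an engineer would, in place of code of your own. Each camera call takes 0.05 s, during which the arm holds its last target. There are 200 camera calls.

## Working session

There is one attempt and no reset: what is moved stays moved. The work goes in short steps, Python scripts to look and compute and a tool call to move; the robot and the scene stay as the last step left them, time stands still between calls to the robot, and variables do not carry over. Pictures are saved under pics/ and viewed, about 8 in all and at most 12, crops included, and the job is handed in when it is done.

Besides the shell and the picture viewer there is one more tool, called after "Request:" as name(argument=value, ...), one argument or row to a line, values as JSON. send_rows: Moves the arm, as the interface text tells. Its arguments: {"type":"object","properties":{"series":{"type":"array"},"newtons":{"type":"number"}},"required":["series"]}

```bash
ls; mkdir -p pics
python3 - <<'E'
from workcell import bot
import cv2
for n in("scene","top"):
    im=bot.snapshot(n); cv2.imwrite(f"pics/{n}0.png",im[:,:,::-1])
    c=bot.calibration(n); print(n,c["intrinsics"],c["pose"],[k for k in c])
print(bot.get_obs(), bot.hold_point_z)
E
```

```text
pics
scene [[443.13503263   0.         318.37338493]
 [  0.         443.13503263 203.70882824]
 [  0.           0.           1.        ]] [[ 0.3823736  -0.49761212  0.77857087  1.46413696]
 [ 0.92397323  0.1986249  -0.32683577 -0.45195564]
 [ 0.00799388  0.84435201  0.5357292   0.78682052]
 [ 0.          0.          0.          1.        ]] ['intrinsics', 'pose']
top [[381.12154607   0.         315.69623737]
 [  0.         381.12154607 193.55041855]
 [  0.           0.           1.        ]] [[ 0.01775666  0.99854372 -0.05094253  0.34153708]
 [-0.99968188  0.01864351  0.01698683 -0.00405064]
 [ 0.01791184  0.0506247   0.99855711  1.11340612]
 [ 0.          0.          0.          1.        ]] ['intrinsics', 'pose']
{'time': 0.1, 'q': array([ 1.53663383e+00,  2.55691787e-01,  1.07143083e-01, -3.80496828e-04,
       -1.42390835e+00, -2.84637402e-01]), 'dq': array([-0.00034962, -0.00184485,  0.00413494,  0.00230385, -0.00093383,
        0.00123739]), 'tau': array([-2.30480073e-03, -3.87602556e+01,  2.38474578e+01,  5.37799090e+00,
       -3.76890181e-03, -1.71865487e-06]), 'tcp_pos': array([0.17218982, 0.52189186, 0.23049413]), 'tool_rot': array([-6.57853617e-04, -5.85883593e-01,  8.10394774e-01, -5.40499409e-04]), 'force': array([ 0.36147848,  0.08464516, -0.17768519]), 'ft_torque': array([0.02254295, 0.06309849, 0.04783701]), 'opening': 0.08542202208196349} 0.0187
```

View pics/scene0.png

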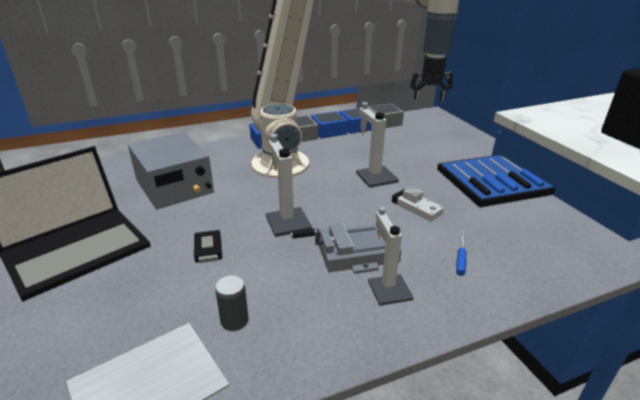

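View pics/top0.png

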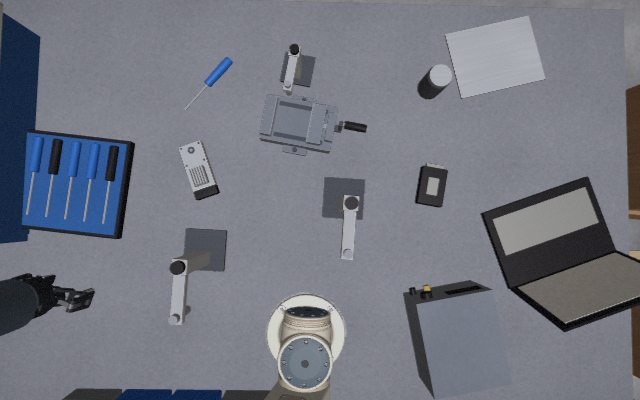

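The top view shows the vise at about (297,123) with the crank to the right, its probe stand at (290,65), the unit at (198,168) with the spot at (191,150), and two taller look-alike stands. Next I need enlarged crops.

Run:
```python
import cv2,numpy as np
im=cv2.imread("pics/top0.png")
a=cv2.resize(im[35:160,250:375],None,fx=6,fy=6,interpolation=cv2.INTER_CUBIC)[:600]
cv2.imwrite("pics/c1.png",im[35:165,250:376].repeat(1,0) if 0 else cv2.resize(im[40:160,250:376],None,fx=5,fy=5,interpolation=cv2.INTER_CUBIC))
sc=cv2.imread("pics/scene0.png")
b=cv2.resize(sc[180:310,285:445],None,fx=5,fy=5,interpolation=cv2.INTER_CUBIC)[:600]
cv2.imwrite("pics/c3.png",b)
cv2.imwrite("pics/c2.png",cv2.resize(im[130:210,165:235],None,fx=7,fy=7,interpolation=cv2.INTER_CUBIC))
```

```text
(no output)
```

View pics/c1.png

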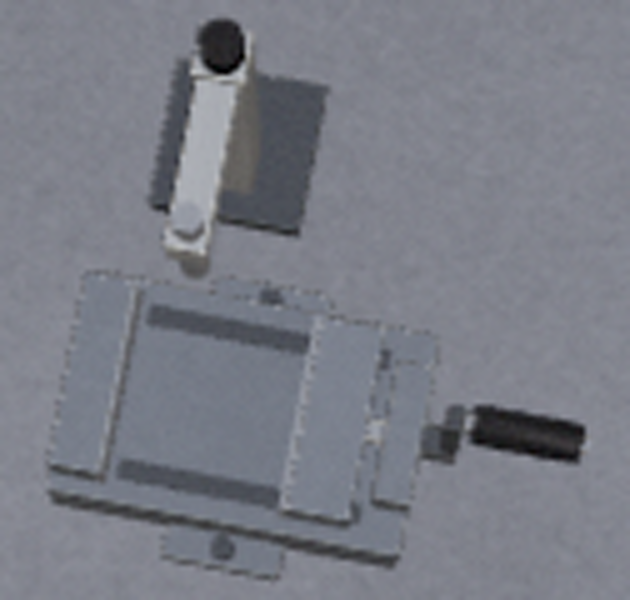

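View pics/c2.png

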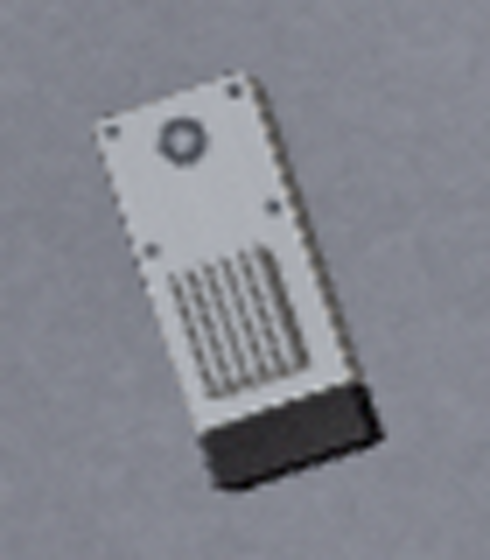

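View pics/c3.png

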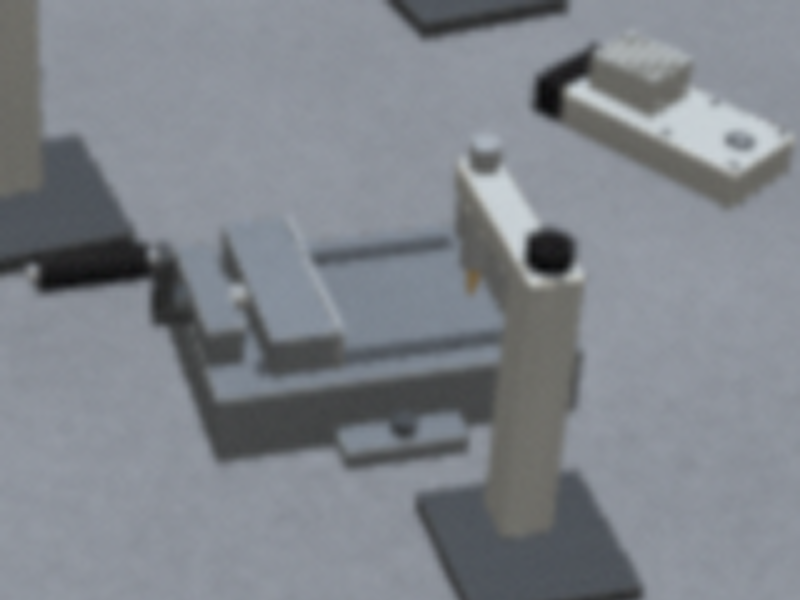

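The crops show these points.
- **Vise (c1):** fixed jaw face edge (135,290) to (103,478), moving jaw edge (318,318) to (283,512), knob centre about (527,434).
- **Unit (c2):** spot (183,140), fins centre about (240,320).
- **Tip (c3):** about (472,293).

I'll fit the poses from these next.

```bash
cat > h.py <<'E'
import numpy as np
from workcell import bot
from scipy.spatial.transform import Rotation as R
C={n:bot.calibration(n) for n in("scene","top")}
def proj(n,P):
    c=C[n];T=np.linalg.inv(c["pose"]);p=np.atleast_2d(P)@T[:3,:3].T+T[:3,3]
    k=c["intrinsics"];return np.c_[k[0,0]*p[:,0]/-p[:,2]+k[0,2],k[1,1]*-p[:,1]/-p[:,2]+k[1,2]]
def ray(n,uv,z):
    c=C[n];k=c["intrinsics"];d=c["pose"][:3,:3]@[(uv[0]-k[0,2])/k[0,0],-(uv[1]-k[1,2])/k[1,1],-1]
    o=c["pose"][:3,3];return o+d*(z-o[2])/d[2]
def w(pose,P):
    x,y,a=pose;P=np.atleast_2d(P).astype(float)/1000
    return np.c_[x+P[:,0]*np.cos(a)-P[:,1]*np.sin(a),y+P[:,0]*np.sin(a)+P[:,1]*np.cos(a),P[:,2]]
def delta(pos,yaw):
    "tool-axis shift (cm) and rz (deg) from now to TCP pos, tool-x heading yaw (mod pi)"
    o=bot.get_obs();q=o["tool_rot"];r=R.from_quat([q[1],q[2],q[3],q[0]])
    t=R.from_matrix(np.c_[[np.cos(yaw),np.sin(yaw),0],[np.sin(yaw),-np.cos(yaw),0],[0,0,-1]])
    rv=np.degrees((r.inv()*t).as_rotvec()); 
    if abs(rv[2])>90:
        t=t*R.from_euler('z',180,degrees=True); rv=np.degrees((r.inv()*t).as_rotvec())
    print("shift cm",np.round(r.inv().apply(np.array(pos)-o["tcp_pos"])*100,2),"rot",np.round(rv,2),"F",np.round(o["force"],1),"t",round(o["time"],2),"tcp",np.round(o["tcp_pos"],4))
E
cat > fit.py <<'E'
from h import *
from scipy.optimize import least_squares
c1=lambda u,v:(250+(u+.5)/5-.5,40+(v+.5)/5-.5)
c3=lambda u,v:(285+(u+.5)/5-.5,180+(v+.5)/5-.5)
c2=lambda u,v:(165+(u+.5)/7-.5,130+(v+.5)/7-.5)
def feats(p):
    jy,tx=p[3],p[4];q=(jy+30)/3.183;kn=(37*np.sin(q),-155,60+37*np.cos(q))
    return [("top",(55,70,71),c1(135,290)),("top",(-55,70,71),c1(103,478)),("top",(55,jy,71),c1(318,318)),("top",(-55,jy,71),c1(283,512)),
    ("top",(-65,-101,45),c1(405,553)),("top",(65,-101,45),c1(437,333)),("top",(-40,-101,71),c1(408,507)),("top",(40,-101,71),c1(434,365)),
    ("top",kn,c1(527,434)),("scene",kn,c3(90,264)),("scene",(-55,jy,71),c3(290,217)),("scene",(55,jy,71),c3(343,325)),
    ("scene",(65,-101,45),c3(218,402)),("scene",(65,-101,0),c3(220,460)),
    ("scene",(tx,37,88),c3(472,294)),("top",(tx-12,37,168),c1(187,247)),("top",(tx+150,-8,8),c1(328,88)),("top",(tx+60,-8,8),c1(298,235)),("top",(tx+60,82,8),c1(150,208))]
def res(p):return np.array([proj(n,w(p[:3],P))[0]-uv for n,P,uv in feats(p)])
s=least_squares(lambda p:res(p).ravel(),[.5,0,-.15,-25,45],loss="soft_l1",x_scale=[.01,.01,.01,1,1]);p=s.x
print("vise",p,"q",(p[3]+30)/3.183);print(np.round(res(p),1).tolist())
print("tip by scene ray",ray("scene",c3(472,294),.088),"fit",w(p[:3],(p[4],37,88)))
U=[("top",(60,0,28),c2(183,140)),("top",(80,33,28),c2(98,120)),("top",(80,-33,28),c2(248,72)),("top",(5,20,56),c2(172,272)),("top",(5,-20,56),c2(262,245)),("top",(-45,-20,56),c2(308,365)),("top",(-45,20,56),c2(215,395)),
("scene",(60,0,28),c3(740,140)),("scene",(80,33,28),c3(795,140)),("scene",(80,-33,28),c3(730,182))]
ru=lambda p:np.array([proj(n,w(p,P))[0]-uv for n,P,uv in U])
u=least_squares(lambda p:ru(p).ravel(),[.45,.3,.3],loss="soft_l1",x_scale=.01).x
print("unit",u,"fins",w(u,(-20,0,56)));print(np.round(ru(u),1).tolist())
E
python3 fit.py
```

```text
vise [ 5.96599805e-01  2.95774183e-02 -1.56702595e-01 -2.96300303e+01
  6.06416553e+01] q 0.11623302895372378
[[0.4, -1.1], [-0.3, 0.0], [-0.8, -0.4], [-0.7, -0.4], [-0.8, 1.0], [0.7, 0.3], [0.7, -0.2], [0.5, 0.0], [-0.0, 0.1], [-0.2, 0.1], [-1.0, -1.0], [-0.0, 0.7], [-0.5, -0.8], [-1.3, 0.8], [-0.6, -0.5], [-0.7, 0.5], [-1.0, -0.6], [-0.3, -0.5], [-0.8, -0.5]]
tip by scene ray [0.66461772 0.05720653 0.088     ] fit [[0.66227273 0.05666021 0.088     ]]
unit [0.46009545 0.31132262 0.37888147] fins [[0.44151388 0.30392499 0.056     ]]
[[0.9, 0.0], [-0.3, 0.4], [0.2, -0.8], [-0.7, 0.4], [0.1, -0.7], [-0.3, -1.1], [-0.7, -0.3], [-1.3, 0.2], [-1.1, -1.2], [0.1, -1.7]]
```

Run:
```python
from h import *
delta([.4415,.3039,.14],.379+np.pi/2)
```

```text
shift cm [ 12.24 -32.41   9.07] rot [ 3.000e-02 -1.000e-01 -3.998e+01] F [ 0.4  0.1 -0.2] t 0.1 tcp [0.1722 0.5219 0.2305]
```

Request:
send_rows(
  series=[
    {"x":1.3,"y":-3.4,"z":0.9,"rz":-6.8},
    {"x":2.6,"y":-6.8,"z":1.8,"rz":-13.6},
    {"x":3.9,"y":-10.2,"z":2.7,"rz":-20.4},
    {"x":5.2,"y":-13.6,"z":3.6,"rz":-27.2},
    {"x":6.5,"y":-17.0,"z":4.5,"rz":-34},
  ],
)

```text
validation failed for argument at $.se...
```

Run:
```python
from h import *
delta([.4415,.3039,.14],.379+np.pi/2)
```

```text
shift cm [ 12.24 -32.41   9.07] rot [ 3.000e-02 -1.000e-01 -3.998e+01] F [ 0.4  0.1 -0.2] t 0.1 tcp [0.1722 0.5219 0.2305]
```

Request:
send_rows(
  series=[
    {"rx":0,"ry":0,"rz":-6.8,"x":1.3,"y":-3.4,"z":0.9,"fingers":1},
    {"rx":0,"ry":0,"rz":-13.6,"x":2.6,"y":-6.8,"z":1.8,"fingers":1},
    {"rx":0,"ry":0,"rz":-20.4,"x":3.9,"y":-10.2,"z":2.7,"fingers":1},
    {"rx":0,"ry":0,"rz":-27.2,"x":5.2,"y":-13.6,"z":3.6,"fingers":1},
    {"rx":0,"ry":0,"rz":-34,"x":6.5,"y":-17.0,"z":4.5,"fingers":1},
  ],
)

```text
time: 0.52
tcp_pos: [0.3133, 0.4066, 0.1859]
tool_rot: [0.0, 0.798, -0.603, 0.0]
force: [0.4, 0.5, 0.4]
opening: 0.0853
```

Run:
```python
from h import *
delta([.4415,.3039,.14],.379+np.pi/2)
```

```text
shift cm [13.38 -9.53  4.59] rot [ 0.03 -0.02 -5.86] F [0.4 0.5 0.4] t 0.52 tcp [0.3133 0.4066 0.1859]
```

Request:
send_rows(
  series=[
    {"rx":0,"ry":0,"rz":-2,"x":3.2,"y":-2.3,"z":0.5,"fingers":1},
    {"rx":0,"ry":0,"rz":-4,"x":6.5,"y":-4.6,"z":1.5,"fingers":1},
    {"rx":0,"ry":0,"rz":-5.9,"x":9.8,"y":-7.0,"z":2.5,"fingers":1},
    {"rx":0,"ry":0,"rz":-5.9,"x":13.3,"y":-9.5,"z":4,"fingers":1},
    {"rx":0,"ry":0,"rz":-5.9,"x":13.3,"y":-9.5,"z":4.6,"fingers":1},
  ],
)

```text
time: 0.93
tcp_pos: [0.4423, 0.301, 0.1386]
tool_rot: [0.002, 0.825, -0.565, 0.0]
force: [-0.3, 0.3, 0.3]
opening: 0.0854
```

Run:
```python
from h import *
import cv2
im=bot.snapshot("top");cv2.imwrite("pics/c6.png",cv2.resize(im[120:230,120:260,::-1],None,fx=5,fy=5,interpolation=cv2.INTER_CUBIC))
delta([.4415,.3039,.030],.379+np.pi/2)
```

```text
shift cm [-0.19 -0.22 10.73] rot [ 0.28 -0.12 -0.62] F [-0.4 -0.1 -1.7] t 0.98 tcp [0.4405 0.3017 0.1373]
```

View pics/c6.png

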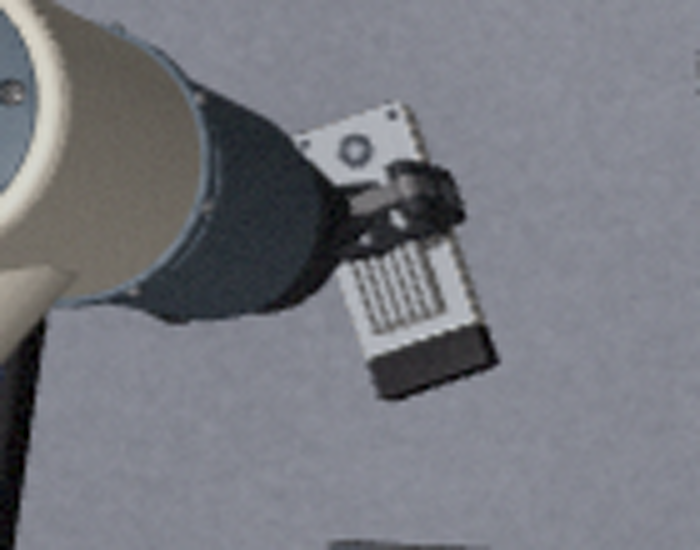

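The gripper is above the unit with the fingers across its y, consistent with parallax, so I'm descending.

Request:
send_rows(
  series=[
    {"rx":0.2,"ry":0,"rz":-0.6,"x":-0.1,"y":-0.2,"z":3,"fingers":1},
    {"rx":0.2,"ry":0,"rz":-0.6,"x":-0.2,"y":-0.2,"z":6,"fingers":1},
    {"rx":0.2,"ry":0,"rz":-0.6,"x":-0.2,"y":-0.2,"z":9,"fingers":1},
    {"rx":0.2,"ry":0,"rz":-0.6,"x":-0.2,"y":-0.2,"z":10.6,"fingers":1},
    {"rx":0.2,"ry":0,"rz":-0.6,"x":-0.2,"y":-0.2,"z":10.6,"fingers":1},
  ],
)

```text
time: 1.4
tcp_pos: [0.4379, 0.3063, 0.0308]
tool_rot: [0.002, 0.829, -0.559, 0.0]
force: [-1.0, 0.0, -0.2]
opening: 0.0853
```

Run:
```python
from h import *
delta([.4415,.3039,.030],.379+np.pi/2)
```

```text
shift cm [ 0.36 -0.25  0.08] rot [ 0.23 -0.17  0.27] F [-1.   0.  -0.2] t 1.4 tcp [0.4379 0.3063 0.0308]
```

Request:
send_rows(
  series=[
    {"rx":0.2,"ry":0,"rz":0.2,"x":0.3,"y":-0.2,"z":0.1,"fingers":1},
    {"rx":0.2,"ry":0,"rz":0.2,"x":0.3,"y":-0.2,"z":0.1,"fingers":0.3},
    {"rx":0.2,"ry":0,"rz":0.2,"x":0.3,"y":-0.2,"z":0.1,"fingers":-0.5},
    {"rx":0.2,"ry":0,"rz":0.2,"x":0.3,"y":-0.2,"z":0.1,"fingers":-1},
    {"rx":0.2,"ry":0,"rz":0.2,"x":0.3,"y":-0.2,"z":0.1,"fingers":-1},
  ],
  newtons=60,
)

```text
time: 1.82
tcp_pos: [0.4442, 0.307, 0.0351]
tool_rot: [-0.004, 0.828, -0.561, 0.002]
force: [-11.5, -2.5, 49.4]
opening: 0.0392
```

Request:
send_rows(
  series=[
    {"rx":0,"ry":0,"rz":0,"x":0,"y":0,"z":0,"fingers":-1},
    {"rx":0,"ry":0,"rz":0,"x":0,"y":0,"z":0,"fingers":-1},
    {"rx":0,"ry":0,"rz":0,"x":0,"y":0,"z":0,"fingers":-1},
    {"rx":0,"ry":0,"rz":0,"x":0,"y":0,"z":0,"fingers":-1},
  ],
)

```text
time: 2.15
tcp_pos: [0.4444, 0.307, 0.0352]
tool_rot: [-0.005, 0.828, -0.561, 0.002]
force: [-2.4, 1.1, 5.7]
opening: 0.0389
```

```bash
cat > u.py <<'E'
from h import *
# vise fit; unit relative to TCP at grasp
V=np.array([.5966,.0296,-.1567])
def tgt(fx,fy,zt): # TCP for fins centre at vise (fx,fy) mm, TCP z
    p=w(V,(fx,fy,0))[0]; p[2]=zt; delta(p,V[2]+np.pi/2)
E
python3 - <<'E'
from u import *
o=bot.get_obs();print(o["tcp_pos"],o["opening"],o["force"])
tgt(-20-55,36,.15)
E
```

```text
[0.44436678 0.30702263 0.03524579] 0.03891362769665203 [-2.38771846  1.10446996  5.73237791]
shift cm [ 24.46   0.66 -11.52] rot [-0.53  0.24 30.79] F [-2.4  1.1  5.7] t 2.15 tcp [0.4444 0.307  0.0352]
```

Request:
send_rows(
  series=[
    {"rx":0,"ry":0,"rz":0,"x":0,"y":0,"z":-2,"fingers":-1},
    {"rx":0,"ry":0,"rz":0,"x":0,"y":0,"z":-5,"fingers":-1},
    {"rx":0,"ry":0,"rz":0,"x":0,"y":0,"z":-8,"fingers":-1},
    {"rx":0,"ry":0,"rz":3,"x":1,"y":0,"z":-11.5,"fingers":-1},
    {"rx":0,"ry":0,"rz":8,"x":4,"y":0,"z":-11.5,"fingers":-1},
  ],
)

```text
time: 2.57
tcp_pos: [0.4605, 0.2724, 0.1559]
tool_rot: [-0.009, 0.787, -0.616, 0.003]
force: [2.2, 0.5, -2.5]
opening: 0.0384
```

Run:
```python
from u import *
print(bot.get_obs()["opening"])
tgt(-75,36,.15)
c1=lambda u,v:(250+(u+.5)/5-.5,40+(v+.5)/5-.5)
# other tall stand: base from top view; cap in scene ~ (284,153), cap in top (351,202)
b=ray("scene",(287,219),0); 
for h in(.2,.25,.3,.35): print(h,ray("scene",(284,153),h),ray("top",(351,202),h))
```

```text
0.038398148377305055
shift cm [20.61 -1.85  0.5 ] rot [-0.99  0.57 22.89] F [ 2.2  0.5 -2.5] t 2.57 tcp [0.4605 0.2724 0.1559]
0.2 [ 0.3095566  -0.08110492  0.2       ] [ 0.36940486 -0.1047264   0.2       ]
0.25 [ 0.40793254 -0.11270323  0.25      ] [ 0.36787937 -0.09921539  0.25      ]
0.3 [ 0.50630847 -0.14430154  0.3       ] [ 0.36635389 -0.09370438  0.3       ]
0.35 [ 0.60468441 -0.17589985  0.35      ] [ 0.3648284  -0.08819337  0.35      ]
```

Request:
send_rows(
  series=[
    {"rx":0,"ry":0,"rz":5,"x":3.5,"y":-0.4,"z":0,"fingers":-1},
    {"rx":0,"ry":0,"rz":10,"x":7.5,"y":-0.8,"z":0,"fingers":-1},
    {"rx":0,"ry":0,"rz":15,"x":11.5,"y":-1.2,"z":0,"fingers":-1},
    {"rx":0,"ry":0,"rz":20,"x":15.5,"y":-1.6,"z":0,"fingers":-1},
    {"rx":0,"ry":0,"rz":22.8,"x":19,"y":-1.9,"z":0,"fingers":-1},
  ],
)

```text
time: 2.98
tcp_pos: [0.5212, 0.0861, 0.1483]
tool_rot: [0.003, -0.648, 0.762, -0.001]
force: [0.3, 1.6, -3.1]
opening: 0.0392
```

Request:
send_rows(
  series=[
    {"rx":0,"ry":0,"rz":0,"x":0.5,"y":0,"z":0,"fingers":-1},
    {"rx":0,"ry":0,"rz":0,"x":1,"y":0,"z":0,"fingers":-1},
    {"rx":0,"ry":0,"rz":0,"x":1,"y":0,"z":0,"fingers":-1},
    {"rx":0,"ry":0,"rz":0,"x":1,"y":0,"z":0,"fingers":-1},
  ],
)

```text
time: 3.32
tcp_pos: [0.5195, 0.0791, 0.1484]
tool_rot: [0.003, -0.65, 0.76, -0.001]
force: [0.1, -0.1, -3.9]
opening: 0.0388
```

Run:
```python
from u import *
import cv2
im=bot.snapshot("scene");cv2.imwrite("pics/c7.png",cv2.resize(im[150:310,285:445,::-1],None,fx=3.75,fy=3.75,interpolation=cv2.INTER_CUBIC))
tgt(-75,36,.15)
print(bot.get_obs()["tool_rot"])
```

```text
shift cm [ 0.12 -0.89 -0.15] rot [-0.32  0.22  0.04] F [ 0.4  0.1 -3. ] t 3.37 tcp [0.5195 0.0795 0.1484]
[ 0.00325859 -0.64985395  0.76005159 -0.00089302]
```

View pics/c7.png

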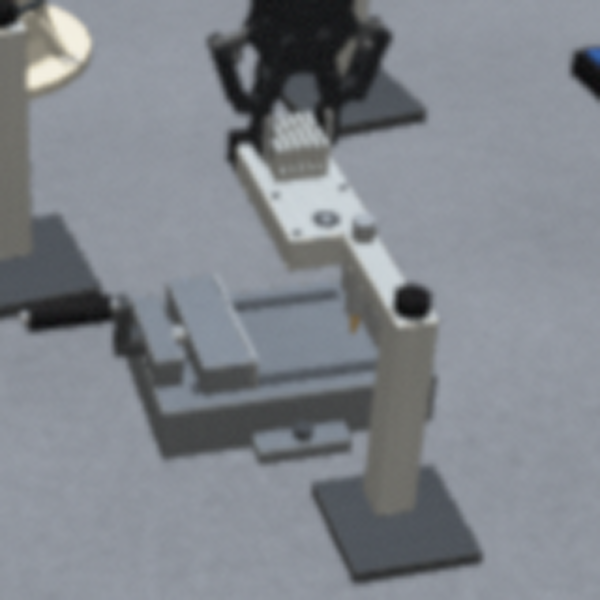

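Run:
```python
from u import *
px=(285+326.5/3.75-.5,150+218.5/3.75-.5)
tcp=bot.get_obs()["tcp_pos"]
s=ray("scene",px,tcp[2]-.0352+.028); d=(s-tcp)[:2]; a=V[2]
print(s,"spot-tcp in vise axes mm",1000*np.array([d@[np.cos(a),np.sin(a)],d@[-np.sin(a),np.cos(a)]]))
# spot px in top at grasp time prediction by unit fit
u=np.array([.46009545,.31132262,.37888147]); s0=w(u,(60,0,28))[0]; d=(s0-[.4444,.307,0])[:2];a=u[2]
print("from pick fit",1000*np.array([d@[np.cos(a),np.sin(a)],d@[-np.sin(a),np.cos(a)]]))
c3=lambda u,v:(285+(u+.5)/5-.5,180+(v+.5)/5-.5)
print("spot at pick by scene ray",ray("scene",c3(740,140),.028),"fit",s0)
```

```text
[0.59764242 0.06682311 0.14121536] spot-tcp in vise axes mm [79.10723952 -0.28837   ]
from pick fit [76.18116921 -1.78940135]
spot at pick by scene ray [0.51661606 0.33797135 0.028     ] fit [0.51584019 0.33351551 0.028     ]
```

The unit is held level above the vise, spot at (326,218) and tip at (354,328) in the crop. Next I lower it 4 mm short of the fixed jaw and behind the tip.

Request:
send_rows(
  series=[
    {"rx":0,"ry":0,"rz":0,"x":0.4,"y":-2,"z":0.5,"fingers":-1},
    {"rx":0,"ry":0,"rz":0,"x":0.4,"y":-2,"z":2.5,"fingers":-1},
    {"rx":0,"ry":0,"rz":0,"x":0.4,"y":-2,"z":4.5,"fingers":-1},
    {"rx":0,"ry":0,"rz":0,"x":0.4,"y":-2,"z":6,"fingers":-1},
    {"rx":0,"ry":0,"rz":0,"x":0.4,"y":-2,"z":6.5,"fingers":-1},
  ],
)

```text
time: 3.78
tcp_pos: [0.5376, 0.0725, 0.0809]
tool_rot: [0.001, -0.65, 0.76, 0.0]
force: [-1.0, 0.8, -2.9]
opening: 0.0385
```

Request:
send_rows(
  series=[
    {"rx":0,"ry":0,"rz":0,"x":0,"y":0,"z":0,"fingers":-1},
    {"rx":0,"ry":0,"rz":0,"x":0,"y":0,"z":0.1,"fingers":-1},
    {"rx":0,"ry":0,"rz":0,"x":0,"y":0,"z":0.1,"fingers":-1},
  ],
)

```text
time: 4.03
tcp_pos: [0.5403, 0.0724, 0.0838]
tool_rot: [0.004, -0.65, 0.76, -0.002]
force: [0.7, -0.6, -2.0]
opening: 0.039
```

Run:
```python
from u import *
tgt(60.6-78,34,.081)
print(bot.get_obs()["force"])
```

```text
shift cm [-0.05 -4.49  0.31] rot [-0.46  0.25  0.03] F [ 0.7 -0.6 -2. ] t 4.03 tcp [0.5403 0.0724 0.0838]
[ 0.69198421 -0.6243748  -2.04669508]
```

Request:
send_rows(
  series=[
    {"rx":0,"ry":0,"rz":0,"x":0,"y":0,"z":0.2,"fingers":-1},
    {"rx":0,"ry":0,"rz":0,"x":0,"y":-1.3,"z":0.2,"fingers":-1},
    {"rx":0,"ry":0,"rz":0,"x":0,"y":-2.6,"z":0.2,"fingers":-1},
    {"rx":0,"ry":0,"rz":0,"x":0,"y":-3.6,"z":0.2,"fingers":-1},
    {"rx":0,"ry":0,"rz":0,"x":0,"y":-4.0,"z":0.2,"fingers":-1},
  ],
)

```text
time: 4.45
tcp_pos: [0.5805, 0.0654, 0.0815]
tool_rot: [0.004, -0.649, 0.761, -0.002]
force: [0.6, 0.0, -2.9]
opening: 0.0386
```

Request:
send_rows(
  series=[
    {"rx":0,"ry":0,"rz":0,"x":0,"y":0,"z":0,"fingers":-1},
    {"rx":0,"ry":0,"rz":0,"x":0,"y":0,"z":0.1,"fingers":-1},
    {"rx":0,"ry":0,"rz":0,"x":0,"y":0,"z":0.2,"fingers":-1},
    {"rx":0,"ry":0,"rz":0,"x":0,"y":0,"z":0.2,"fingers":-1},
  ],
)

```text
time: 4.78
tcp_pos: [0.5791, 0.0655, 0.0803]
tool_rot: [0.004, -0.65, 0.76, -0.002]
force: [-2.1, 0.2, 4.0]
opening: 0.0385
```

Run:
```python
from u import *
import cv2
im=bot.snapshot("scene");cv2.imwrite("pics/c8.png",cv2.resize(im[190:270,320:420,::-1],None,fx=8,fy=8,interpolation=cv2.INTER_CUBIC)[:600])
tgt(60.6-78,36,.081)
```

```text
shift cm [-0.33 -0.55 -0.07] rot [-0.45  0.22  0.  ] F [-3.   0.1  5.5] t 4.83 tcp [0.5791 0.0655 0.0803]
```

View pics/c8.png

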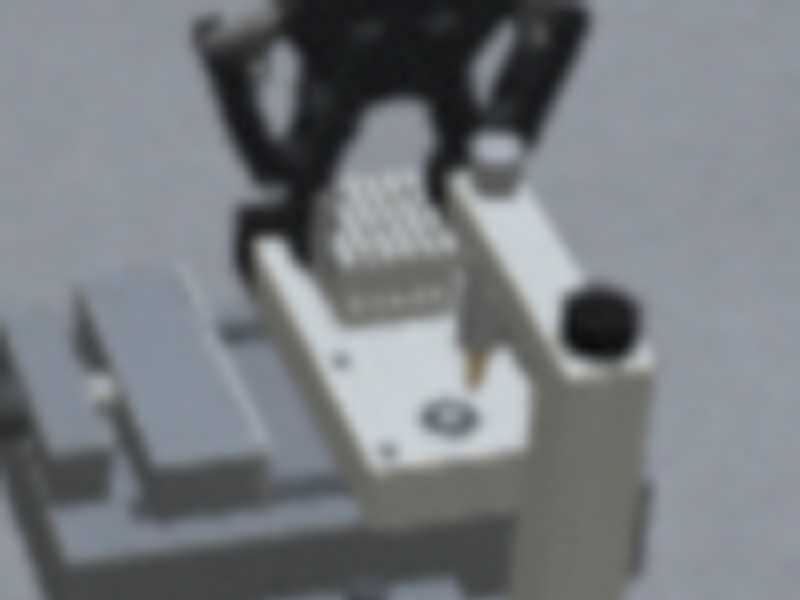

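The unit is on the bed, with the spot at (450,417) and the tip at about (474,391) in the crop. I'll work out the offset.

```bash
cat > sp.py <<'E'
from u import *
def off(spot,tip,x0=320,y0=190,f=8):
    g=lambda p:(x0+(p[0]+.5)/f-.5,y0+(p[1]+.5)/f-.5)
    s=ray("scene",g(spot),.073);t=ray("scene",g(tip),.088);a=V[2];d=(t-s)[:2]*1000
    print("spot",s,"tip",t,"tip-spot vise mm",d@[np.cos(a),np.sin(a)],d@[-np.sin(a),np.cos(a)])
E
python3 - <<'E'
from sp import *
off((450,417),(474,391))
off((450,417),(474,394))
p=w(V,(60.6,37,73));print("spot target from fit",p)
E
```

```text
spot [0.65706739 0.05317189 0.073     ] tip [0.6645781  0.05666883 0.088     ] tip-spot vise mm 6.872954147156728 4.6262043634041135
spot [0.65706739 0.05317189 0.073     ] tip [0.66601708 0.05586938 0.088     ] tip-spot vise mm 8.419059539093686 4.061119285230709
spot target from fit [[0.66223171 0.05668946 0.073     ]]
```

Request:
send_rows(
  series=[
    {"rx":0,"ry":0,"rz":0,"x":-0.1,"y":-0.2,"z":-0.05,"fingers":-1},
    {"rx":0,"ry":0,"rz":0,"x":-0.2,"y":-0.4,"z":-0.05,"fingers":-1},
    {"rx":0,"ry":0,"rz":0,"x":-0.3,"y":-0.65,"z":-0.05,"fingers":-1},
    {"rx":0,"ry":0,"rz":0,"x":-0.35,"y":-0.65,"z":-0.05,"fingers":-1},
    {"rx":0,"ry":0,"rz":0,"x":-0.35,"y":-0.65,"z":-0.05,"fingers":-1},
  ],
)

```text
time: 5.25
tcp_pos: [0.5855, 0.0671, 0.0803]
tool_rot: [0.002, -0.65, 0.76, -0.001]
force: [-6.1, -2.6, 8.0]
opening: 0.0386
```

Request:
send_rows(
  series=[
    {"rx":0,"ry":0,"rz":0,"x":-0.05,"y":0,"z":0,"fingers":-1},
    {"rx":0,"ry":0,"rz":0,"x":-0.1,"y":0,"z":0,"fingers":-1},
    {"rx":0,"ry":0,"rz":0,"x":-0.1,"y":0,"z":0,"fingers":-1},
  ],
)

```text
time: 5.5
tcp_pos: [0.5859, 0.0677, 0.0803]
tool_rot: [0.003, -0.649, 0.76, -0.002]
force: [-4.4, -3.4, 5.9]
opening: 0.0386
```

Run:
```python
from u import *
import cv2
im=bot.snapshot("scene");cv2.imwrite("pics/c9.png",cv2.resize(im[190:270,320:420,::-1],None,fx=8,fy=8,interpolation=cv2.INTER_CUBIC)[:600])
tgt(60.6-78,36,.081)
```

```text
shift cm [-0.    0.09 -0.07] rot [-0.35  0.09 -0.02] F [-3.9 -2.8  6.3] t 5.55 tcp [0.5859 0.0677 0.0803]
```

View pics/c9.png

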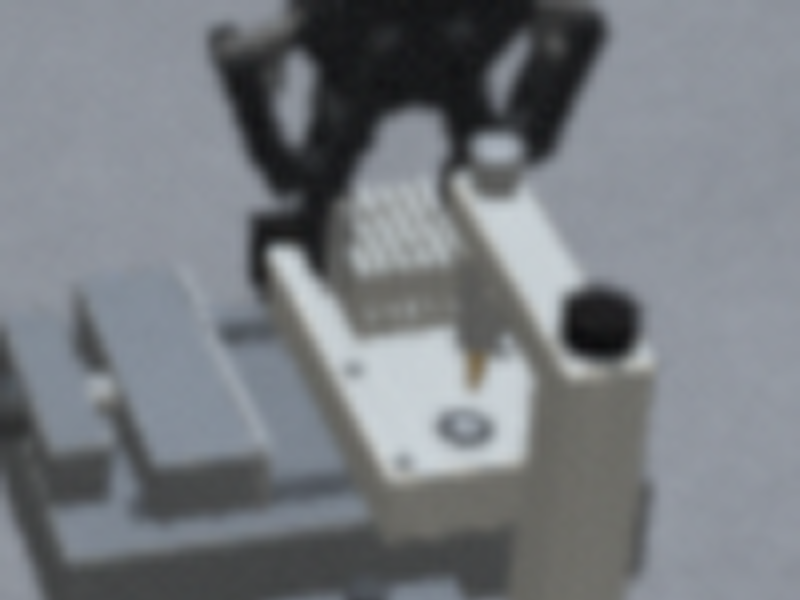

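Run:
```python
from sp import *
import cv2
im=cv2.imread("pics/c9.png").astype(int)
g=im.sum(2)[400:460,425:510]; m=np.clip(560-g,0,None)*(g<560);yy,xx=np.mgrid[400:460,425:510]
print("ring centroid",(m*xx).sum()/m.sum(),(m*yy).sum()/m.sum())
r=im[...,2]-im[...,0];o=r[330:430,440:510];o=np.clip(o-15,0,None)
for k in range(0,100,8):print(330+k,o[k].max(),440+(o[k]*np.arange(70)).sum()/max(1,o[k].sum()))
off((466,428),(473,391));off((466,428),(473,394))
```

```text
ring centroid 464.29450724583967 429.4394796338164
330 0 440.0
338 0 440.0
346 0 440.0
354 11 476.219298245614
362 23 475.71804511278197
370 22 475.3938053097345
378 12 474.56
386 0 440.0
394 0 440.0
402 0 440.0
410 0 440.0
418 0 440.0
426 0 440.0
spot [0.66431657 0.05519216 0.073     ] tip [0.66445565 0.05636377 0.088     ] tip-spot vise mm -0.04547050753764301 1.1789558494756873
spot [0.66431657 0.05519216 0.073     ] tip [0.66589476 0.05556469 0.088     ] tip-spot vise mm 1.5007162131906733 0.614253516667039
```

Spot is within about 1 mm of the tip. I'll nudge it against the fixed jaw, then release.

Request:
send_rows(
  series=[
    {"rx":0,"ry":0,"rz":0,"x":-0.05,"y":-0.05,"z":0,"fingers":-1},
    {"rx":0,"ry":0,"rz":0,"x":-0.1,"y":-0.05,"z":0,"fingers":-1},
    {"rx":0,"ry":0,"rz":0,"x":-0.15,"y":-0.05,"z":0,"fingers":-1},
    {"rx":0,"ry":0,"rz":0,"x":-0.15,"y":-0.05,"z":0,"fingers":-1},
  ],
)

```text
time: 5.88
tcp_pos: [0.5869, 0.069, 0.0803]
tool_rot: [0.003, -0.649, 0.76, -0.002]
force: [-2.9, -4.2, 5.7]
opening: 0.0391
```

Request:
send_rows(
  series=[
    {"rx":0,"ry":0,"rz":0,"x":-0.05,"y":0,"z":0,"fingers":-1},
    {"rx":0,"ry":0,"rz":0,"x":-0.1,"y":0,"z":0,"fingers":-1},
    {"rx":0,"ry":0,"rz":0,"x":-0.1,"y":0,"z":0,"fingers":-1},
  ],
)

```text
time: 6.13
tcp_pos: [0.5871, 0.0694, 0.0803]
tool_rot: [0.002, -0.649, 0.76, -0.002]
force: [-2.5, -5.9, 5.8]
opening: 0.0386
```

Request:
send_rows(
  series=[
    {"rx":0,"ry":0,"rz":0,"x":0.05,"y":0,"z":-0.1,"fingers":0},
    {"rx":0,"ry":0,"rz":0,"x":0.05,"y":0,"z":-0.1,"fingers":0.6},
    {"rx":0,"ry":0,"rz":0,"x":0.05,"y":0,"z":-0.1,"fingers":0.6},
    {"rx":0,"ry":0,"rz":0,"x":0.05,"y":0,"z":-0.1,"fingers":0.6},
    {"rx":0,"ry":0,"rz":0,"x":0.05,"y":0,"z":-0.5,"fingers":0.6},
  ],
)

```text
time: 6.55
tcp_pos: [0.5864, 0.0709, 0.0836]
tool_rot: [0.003, -0.649, 0.76, -0.001]
force: [0.6, -0.7, 0.1]
opening: 0.0684
```

Request:
send_rows(
  series=[
    {"rx":0,"ry":0,"rz":0,"x":0,"y":0,"z":-1,"fingers":0.6},
    {"rx":0,"ry":0,"rz":0,"x":0,"y":0,"z":-3,"fingers":0.6},
    {"rx":0,"ry":0,"rz":0,"x":0,"y":0.5,"z":-6,"fingers":0.6},
    {"rx":0,"ry":0,"rz":0,"x":0,"y":2,"z":-9,"fingers":0.6},
    {"rx":0,"ry":0,"rz":0,"x":0,"y":4,"z":-12,"fingers":0.6},
  ],
)

```text
time: 6.97
tcp_pos: [0.5468, 0.0765, 0.206]
tool_rot: [0.003, -0.649, 0.761, -0.001]
force: [-0.6, 0.6, 0.3]
opening: 0.0685
```

```bash
cat > k.py <<'E'
from u import *
def knob(q,dz=0,dy=0):
    p=w(V,(37*np.sin(q),-155+dy,60+37*np.cos(q)))[0]; p[2]+=dz-.0187; delta(p,V[2])
E
python3 - <<'E'
from k import *
import cv2
im=bot.snapshot("scene");c=cv2.resize(im[190:270,285:420,::-1],None,fx=5.9,fy=5.9,interpolation=cv2.INTER_CUBIC)
cv2.imwrite("pics/c10.png",c)
knob(.116,.06)
E
```

```text
shift cm [19.48 -5.96  7.54] rot [ -1.09  -0.41 -89.99] F [-2.2  0.9  6.7] t 7.02 tcp [0.5468 0.0771 0.2139]
```

View pics/c10.png

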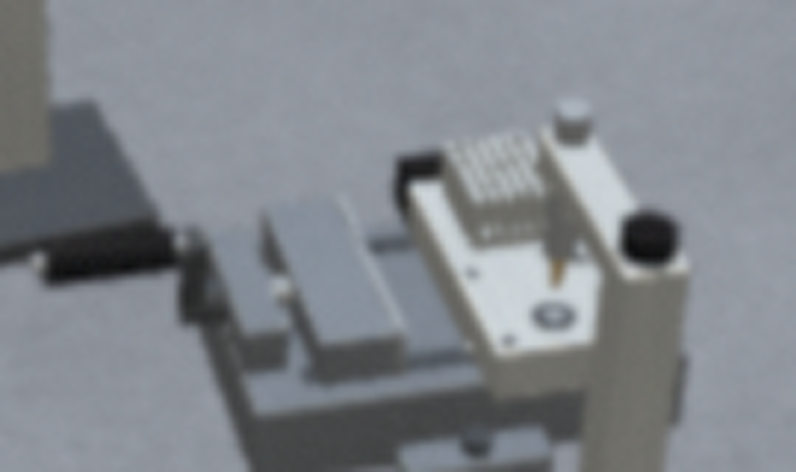

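Run:
```python
from sp import *
off((553,316),(557,287),285,190,5.9);off((553,316),(557,289),285,190,5.9)
print(bot.get_obs()["q"])
```

```text
spot [0.66512191 0.05625061 0.073     ] tip [0.66395132 0.05755174 0.088     ] tip-spot vise mm -1.3592981469482173 1.1025127351823851
spot [0.66512191 0.05625061 0.073     ] tip [0.66525378 0.05682757 0.088     ] tip-spot vise mm 0.04021628297810185 0.5904703133968673
[ 0.42543385  0.25212663  0.05897127  0.00284951 -1.35960708  0.98829021]
```

Request:
send_rows(
  series=[
    {"rx":0,"ry":0,"rz":7,"x":3.5,"y":0,"z":0,"fingers":0.6},
    {"rx":0,"ry":0,"rz":14,"x":7,"y":0,"z":0,"fingers":0.6},
    {"rx":0,"ry":0,"rz":21,"x":11,"y":-1,"z":0,"fingers":0.6},
    {"rx":0,"ry":0,"rz":28,"x":15,"y":-3,"z":0,"fingers":0.6},
    {"rx":0,"ry":0,"rz":35,"x":18.5,"y":-5,"z":0,"fingers":0.6},
  ],
)

```text
time: 7.43
tcp_pos: [0.5664, -0.1139, 0.2058]
tool_rot: [0.005, -0.388, 0.921, -0.001]
force: [1.3, 1.4, 0.3]
opening: 0.0679
```

Request:
send_rows(
  series=[
    {"rx":0,"ry":0,"rz":7,"x":0,"y":0,"z":0,"fingers":0.6},
    {"rx":0,"ry":0,"rz":14,"x":0,"y":0,"z":0,"fingers":0.6},
    {"rx":0,"ry":0,"rz":21,"x":0,"y":0,"z":0,"fingers":0.6},
    {"rx":0,"ry":0,"rz":28,"x":0,"y":0,"z":0,"fingers":0.6},
    {"rx":0,"ry":0,"rz":35,"x":0,"y":0,"z":0,"fingers":0.6},
  ],
)

```text
time: 7.85
tcp_pos: [0.5667, -0.1124, 0.2048]
tool_rot: [0.004, -0.093, 0.996, 0.001]
force: [-0.2, 0.7, 0.5]
opening: 0.068
```

Request:
send_rows(
  series=[
    {"rx":0,"ry":0,"rz":7,"x":0,"y":0,"z":0,"fingers":0.6},
    {"rx":0,"ry":0,"rz":14,"x":0,"y":0,"z":0,"fingers":0.6},
    {"rx":0,"ry":0,"rz":20,"x":0,"y":0,"z":0,"fingers":0.6},
    {"rx":0,"ry":0,"rz":20,"x":0,"y":0,"z":0,"fingers":0.6},
    {"rx":0,"ry":0,"rz":20,"x":0,"y":0,"z":0,"fingers":0.6},
  ],
)

```text
time: 8.27
tcp_pos: [0.5666, -0.1122, 0.2046]
tool_rot: [0.004, 0.077, 0.997, 0.002]
force: [-0.4, 0.3, 1.1]
opening: 0.068
```

Run:
```python
from k import *
import cv2
im=bot.snapshot("scene");cv2.imwrite("pics/c11.png",im[60:360,200:500,::-1].repeat(2,0).repeat(2,1))
knob(.116,.004)
print(bot.get_obs()["q"])
```

```text
shift cm [-1.09 -1.07 12.24] rot [0.21 0.39 0.17] F [-0.6  0.6  0.2] t 8.32 tcp [ 0.5666 -0.1122  0.2044]
[ 0.07371908  0.31383253  0.12139941 -0.00210391 -1.37094378 -0.22701468]
```

View pics/c11.png

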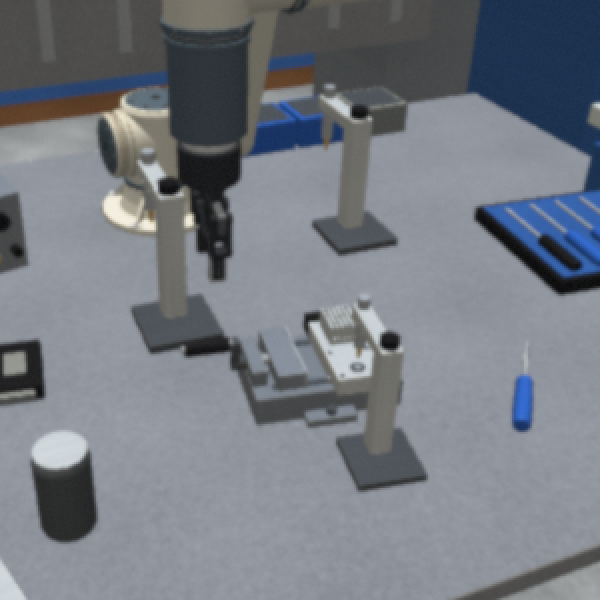

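The unit sits in the vise with the spot under the tip, and the gripper hangs near the crank. First I check how high the forearm is relative to the tall look-alike stand beside it.

Run:
```python
from k import *
for z in(.2,.25,.3,.35,.4,.45,.5,.55): print(z,(proj("scene",[.567,-.112,z])[0]-[200,60])*2)
b=ray("scene",(200+173/2,60+320/2),0);print("stand base",b)
for z in(.2,.22,.24,.26):print(z,(proj("scene",[.36,-.1,z])[0]-[200,60])*2)
```

```text
0.2 [210.23482605 272.85628167]
0.25 [209.91042832 238.39878316]
0.3 [209.56979464 202.21670349]
0.35 [209.21167482 164.17724781]
0.4 [208.83468694 124.13362831]
0.45 [208.43729952  81.92317122]
0.5 [208.01781072  37.36510804]
0.55 [207.574324    -9.74201242]
stand base [ 0.37160789 -0.10097972  0.        ]
0.2 [166.83410286 202.26251705]
0.22 [166.35896398 189.84106068]
0.24 [165.87579291 177.20962046]
0.26 [165.38438424 164.36282635]
```

Request:
send_rows(
  series=[
    {"rx":0,"ry":0.4,"rz":0,"x":-0.5,"y":-1,"z":2,"fingers":0.6},
    {"rx":0,"ry":0.4,"rz":0,"x":-1.1,"y":-1.6,"z":5,"fingers":0.6},
    {"rx":0,"ry":0.4,"rz":0,"x":-1.1,"y":-1.6,"z":8.5,"fingers":0.6},
    {"rx":0,"ry":0.4,"rz":0,"x":-1.1,"y":-1.6,"z":11.5,"fingers":0.6},
    {"rx":0,"ry":0.4,"rz":0,"x":-1.1,"y":-1.6,"z":12.2,"fingers":0.6},
  ],
)

```text
time: 8.73
tcp_pos: [0.5722, -0.1291, 0.0766]
tool_rot: [-0.005, 0.078, 0.997, 0.002]
force: [-1.6, -0.3, -1.0]
opening: 0.0682
```

Request:
send_rows(
  series=[
    {"rx":0,"ry":0,"rz":0,"x":0,"y":0,"z":0,"fingers":0.2},
    {"rx":0,"ry":0,"rz":0,"x":0,"y":0,"z":0,"fingers":-0.5},
    {"rx":0,"ry":0,"rz":0,"x":0,"y":0,"z":0,"fingers":-1},
    {"rx":0,"ry":0,"rz":0,"x":0,"y":0,"z":0,"fingers":-1},
    {"rx":0,"ry":0,"rz":0,"x":0,"y":0,"z":0,"fingers":-1},
  ],
  newtons=40,
)

```text
time: 9.15
tcp_pos: [0.5775, -0.1296, 0.0844]
tool_rot: [0.002, 0.078, 0.997, 0.002]
force: [0.6, 0.4, 3.2]
opening: 0.0198
```

Run:
```python
from k import *
o=bot.get_obs();print(o["opening"],o["force"])
a=V[2];d=o["tcp_pos"][:2]-w(V,(0,-155,0))[0,:2];print("tcp rel axis: x,y,z mm",1000*(d@[np.cos(a),np.sin(a)]),1000*(d@[-np.sin(a),np.cos(a)]),1000*(o["tcp_pos"][2]+.0187-.06))
knob(.116,.004,-6)
```

```text
0.0198071420872004 [0.56796025 0.39861257 3.2307647 ]
tcp rel axis: x,y,z mm 5.937205341523819 -5.281647785128052 43.069155158300205
shift cm [ 0.17 -0.07  0.23] rot [0.22 0.24 0.01] F [0.6 0.4 3.2] t 9.15 tcp [ 0.5775 -0.1296  0.0844]
```

The knob is gripped (opening 19.8 mm). I'll tabulate the quarter-turn moves.

Run:
```python
import numpy as np
q0=.12
for k in range(7):
    b=q0+k*np.pi/2; print(k,[(round(-3.7*(np.sin(q)-np.sin(b)),2),round(3.7*(np.cos(b)-np.cos(q)),2)) for q in b+np.arange(1,6)*np.pi/10])
```

```text
0 [(np.float64(-1.11), np.float64(0.32)), (np.float64(-2.07), np.float64(0.96)), (np.float64(-2.79), np.float64(1.87)), (np.float64(-3.19), np.float64(2.96)), (np.float64(-3.23), np.float64(4.12))]
1 [(np.float64(0.32), np.float64(1.11)), (np.float64(0.96), np.float64(2.07)), (np.float64(1.87), np.float64(2.79)), (np.float64(2.96), np.float64(3.19)), (np.float64(4.12), np.float64(3.23))]
2 [(np.float64(1.11), np.float64(-0.32)), (np.float64(2.07), np.float64(-0.96)), (np.float64(2.79), np.float64(-1.87)), (np.float64(3.19), np.float64(-2.96)), (np.float64(3.23), np.float64(-4.12))]
3 [(np.float64(-0.32), np.float64(-1.11)), (np.float64(-0.96), np.float64(-2.07)), (np.float64(-1.87), np.float64(-2.79)), (np.float64(-2.96), np.float64(-3.19)), (np.float64(-4.12), np.float64(-3.23))]
4 [(np.float64(-1.11), np.float64(0.32)), (np.float64(-2.07), np.float64(0.96)), (np.float64(-2.79), np.float64(1.87)), (np.float64(-3.19), np.float64(2.96)), (np.float64(-3.23), np.float64(4.12))]
5 [(np.float64(0.32), np.float64(1.11)), (np.float64(0.96), np.float64(2.07)), (np.float64(1.87), np.float64(2.79)), (np.float64(2.96), np.float64(3.19)), (np.float64(4.12), np.float64(3.23))]
6 [(np.float64(1.11), np.float64(-0.32)), (np.float64(2.07), np.float64(-0.96)), (np.float64(2.79), np.float64(-1.87)), (np.float64(3.19), np.float64(-2.96)), (np.float64(3.23), np.float64(-4.12))]
```

Request:
send_rows(
  series=[
    {"rx":0,"ry":0,"rz":0,"x":-1.1,"y":0,"z":0.3,"fingers":-1},
    {"rx":0,"ry":0,"rz":0,"x":-2.1,"y":0,"z":0.95,"fingers":-1},
    {"rx":0,"ry":0,"rz":0,"x":-2.8,"y":0,"z":1.85,"fingers":-1},
    {"rx":0,"ry":0,"rz":0,"x":-3.2,"y":0,"z":2.95,"fingers":-1},
    {"rx":0,"ry":0,"rz":0,"x":-3.2,"y":0,"z":4.1,"fingers":-1},
  ],
)

```text
time: 9.57
tcp_pos: [0.6087, -0.1349, 0.043]
tool_rot: [0.001, 0.078, 0.997, 0.001]
force: [-4.6, 0.5, 9.8]
opening: 0.0195
```

```bash
cat > st.py <<'E'
from k import *
o=bot.get_obs();a=V[2];d=o["tcp_pos"][:2]-w(V,(0,-155,0))[0,:2];x,z=1000*(d@[np.cos(a),np.sin(a)]),1000*(o["tcp_pos"][2]+.0187-.06)
f=o["force"];print("x,z",x,z,"y",1000*(d@[-np.sin(a),np.cos(a)]),"F vise x,y,z",f[:2]@[np.cos(a),np.sin(a)],f[:2]@[-np.sin(a),np.cos(a)],f[2],"open",o["opening"],"t",o["time"])
E
python3 st.py
```

```text
x,z 37.65816472116674 1.6577988610825891 y -5.586460008420992 F vise x,y,z -4.580499631075924 -0.23271830326470214 9.782579336822376 open 0.019529633327023597 t 9.5667
```

Request:
send_rows(
  series=[
    {"rx":0,"ry":0,"rz":0,"x":0.3,"y":0,"z":1.1,"fingers":-1},
    {"rx":0,"ry":0,"rz":0,"x":0.95,"y":0,"z":2.1,"fingers":-1},
    {"rx":0,"ry":0,"rz":0,"x":1.85,"y":0,"z":2.8,"fingers":-1},
    {"rx":0,"ry":0,"rz":0,"x":2.95,"y":0,"z":3.2,"fingers":-1},
    {"rx":0,"ry":0,"rz":0,"x":4.1,"y":0,"z":3.2,"fingers":-1},
  ],
)

```text
time: 9.98
tcp_pos: [0.571, -0.1285, 0.0111]
tool_rot: [0.005, 0.078, 0.997, 0.001]
force: [9.0, -3.2, -3.9]
opening: 0.0194
```

```bash
python3 st.py
```

```text
x,z -0.5943727264101577 -30.213703634041124 y -5.112102657753186 F vise x,y,z 9.346789852561562 -1.740166682289928 -3.869112140400836 open 0.019396484591408854 t 9.9833
```

Request:
send_rows(
  series=[
    {"rx":0,"ry":0,"rz":0,"x":1.1,"y":0,"z":-0.3,"fingers":-1},
    {"rx":0,"ry":0,"rz":0,"x":2.1,"y":0,"z":-0.95,"fingers":-1},
    {"rx":0,"ry":0,"rz":0,"x":2.8,"y":0,"z":-1.85,"fingers":-1},
    {"rx":0,"ry":0,"rz":0,"x":3.2,"y":0,"z":-2.95,"fingers":-1},
    {"rx":0,"ry":0,"rz":0,"x":3.2,"y":0,"z":-4.1,"fingers":-1},
  ],
)

```text
time: 10.4
tcp_pos: [0.5357, -0.1223, 0.0504]
tool_rot: [0.001, 0.079, 0.997, 0.002]
force: [6.6, -0.4, -10.6]
opening: 0.0196
```

```bash
python3 st.py
```

```text
x,z -36.40336183652327 9.072219087982337 y -4.573344703538351 F vise x,y,z 6.603256873902572 0.6385587978901346 -10.620783759520378 open 0.019600889454518086 t 10.4
```

Request:
send_rows(
  series=[
    {"rx":0,"ry":0,"rz":0,"x":-0.3,"y":0,"z":-1.1,"fingers":-1},
    {"rx":0,"ry":0,"rz":0,"x":-0.95,"y":0,"z":-2.1,"fingers":-1},
    {"rx":0,"ry":0,"rz":0,"x":-1.85,"y":0,"z":-2.8,"fingers":-1},
    {"rx":0,"ry":0,"rz":0,"x":-2.95,"y":0,"z":-3.2,"fingers":-1},
    {"rx":0,"ry":0,"rz":0,"x":-4.1,"y":0,"z":-3.2,"fingers":-1},
  ],
)

```text
time: 10.82
tcp_pos: [0.5728, -0.129, 0.0842]
tool_rot: [-0.003, 0.078, 0.997, 0.002]
force: [-10.1, 5.7, 15.4]
opening: 0.02
```

```bash
python3 st.py
```

```text
x,z 1.2898428370173978 42.920861403045045 y -5.369331124339114 F vise x,y,z -10.888970105312856 4.001772450222321 15.390500714754856 open 0.01998993057151496 t 10.8167
```

Request:
send_rows(
  series=[
    {"rx":0,"ry":0,"rz":0,"x":-1.1,"y":0,"z":0.3,"fingers":-1},
    {"rx":0,"ry":0,"rz":0,"x":-2.1,"y":0,"z":0.95,"fingers":-1},
    {"rx":0,"ry":0,"rz":0,"x":-2.8,"y":0,"z":1.85,"fingers":-1},
    {"rx":0,"ry":0,"rz":0,"x":-3.2,"y":0,"z":2.95,"fingers":-1},
    {"rx":0,"ry":0,"rz":0,"x":-3.2,"y":0,"z":4.1,"fingers":-1},
  ],
)

```text
time: 11.23
tcp_pos: [0.6088, -0.1349, 0.043]
tool_rot: [0.001, 0.078, 0.997, 0.001]
force: [-3.6, 1.1, 9.7]
opening: 0.0191
```

```bash
python3 st.py
```

```text
x,z 37.684757158931745 1.6636754331460015 y -5.60368469141557 F vise x,y,z -3.7115620465321513 0.5183923827862155 9.675290307801623 open 0.019076138565066222 t 11.2333
```

Request:
send_rows(
  series=[
    {"rx":0,"ry":0,"rz":0,"x":0.3,"y":0,"z":1.1,"fingers":-1},
    {"rx":0,"ry":0,"rz":0,"x":0.95,"y":0,"z":2.1,"fingers":-1},
    {"rx":0,"ry":0,"rz":0,"x":1.85,"y":0,"z":2.8,"fingers":-1},
    {"rx":0,"ry":0,"rz":0,"x":2.95,"y":0,"z":3.2,"fingers":-1},
    {"rx":0,"ry":0,"rz":0,"x":4.1,"y":0,"z":3.2,"fingers":-1},
  ],
)

```text
time: 11.65
tcp_pos: [0.571, -0.1285, 0.0111]
tool_rot: [0.005, 0.078, 0.997, 0.001]
force: [9.0, -2.5, -4.4]
opening: 0.0195
```

```bash
python3 st.py
```

```text
x,z -0.5775081231935528 -30.17547684362283 y -5.1322051892368235 F vise x,y,z 9.325627191374386 -1.101031617572642 -4.378732440521429 open 0.019461334899177528 t 11.65
```

Request:
send_rows(
  series=[
    {"rx":0,"ry":0,"rz":0,"x":0.9,"y":0,"z":-0.2,"fingers":-1},
    {"rx":0,"ry":0,"rz":0,"x":1.7,"y":0,"z":-0.65,"fingers":-1},
    {"rx":0,"ry":0,"rz":0,"x":2.4,"y":0,"z":-1.3,"fingers":-1},
    {"rx":0,"ry":0,"rz":0,"x":2.8,"y":0,"z":-1.9,"fingers":-1},
    {"rx":0,"ry":0,"rz":0,"x":3.0,"y":0,"z":-2.35,"fingers":-1},
  ],
)

```text
time: 12.07
tcp_pos: [0.5386, -0.1229, 0.0336]
tool_rot: [0.002, 0.078, 0.997, 0.002]
force: [5.7, 0.2, -5.6]
opening: 0.0199
```

```bash
cat >> st.py <<'E'
print("q est",3*np.pi+np.arctan2(-(x-.6),-(z-6.4)), "radius",np.hypot(x-.6,z-6.4))
E
python3 st.py
```

```text
x,z -33.47495766163053 -7.663397830037451 y -4.662041924408738 F vise x,y,z 5.564243314812578 1.0995824957764715 -5.616652195002999 open 0.019863024623067296 t 12.0667
q est 10.604151182756569 radius 36.86301531573096
```

Request:
send_rows(
  series=[
    {"rx":0,"ry":0,"rz":0,"x":0.05,"y":0,"z":-0.2,"fingers":-1},
    {"rx":0,"ry":0,"rz":0,"x":0.1,"y":0,"z":-0.35,"fingers":-1},
    {"rx":0,"ry":0,"rz":0,"x":0.1,"y":0,"z":-0.35,"fingers":-1},
  ],
)

```text
time: 12.32
tcp_pos: [0.5375, -0.1227, 0.0367]
tool_rot: [0.001, 0.078, 0.997, 0.002]
force: [4.4, 1.6, -0.3]
opening: 0.0195
```

```bash
python3 st.py
```

```text
x,z -34.589439854336504 -4.648950581254787 y -4.68111698548984 F vise x,y,z 4.129860319791155 2.2448152434746866 -0.3262788093502608 open 0.01951377004122959 t 12.3167
q est 10.691337256397825 radius 36.883275155671534
```

Request:
send_rows(
  series=[
    {"rx":0,"ry":0,"rz":0,"x":0.05,"y":0,"z":-0.2,"fingers":-1},
    {"rx":0,"ry":0,"rz":0,"x":0.1,"y":0,"z":-0.35,"fingers":-1},
    {"rx":0,"ry":0,"rz":0,"x":0.1,"y":0,"z":-0.35,"fingers":-1},
  ],
)

```text
time: 12.57
tcp_pos: [0.5368, -0.1226, 0.039]
tool_rot: [0.001, 0.079, 0.997, 0.002]
force: [8.0, 0.5, -8.5]
opening: 0.0195
```

```bash
python3 st.py
```

```text
x,z -35.3647353835396 -2.255519756800682 y -4.626733683640544 F vise x,y,z 7.796972758534854 1.7274411476075966 -8.54971593699759 open 0.019455914514869957 t 12.5667
q est 10.759398866181291 radius 36.99162355815695
```

Request:
send_rows(
  series=[
    {"rx":0,"ry":0,"rz":0,"x":0,"y":0,"z":-0.2,"fingers":-1},
    {"rx":0,"ry":0,"rz":0,"x":0.05,"y":0,"z":-0.35,"fingers":-1},
    {"rx":0,"ry":0,"rz":0,"x":0.05,"y":0,"z":-0.35,"fingers":-1},
  ],
  newtons=80,
)

```text
time: 12.82
tcp_pos: [0.5362, -0.1224, 0.0413]
tool_rot: [0.001, 0.079, 0.997, 0.002]
force: [12.1, -1.2, -17.6]
opening: 0.0184
```

```bash
python3 st.py
```

```text
x,z -35.92095430122226 0.03335672630719322 y -4.605285210530628 F vise x,y,z 12.141911719949476 0.656513137812704 -17.575503193869007 open 0.018408048035283314 t 12.8167
q est 10.822980239270349 radius 37.071744626418955
```

Request:
send_rows(
  series=[
    {"rx":0,"ry":0,"rz":0,"x":0,"y":0,"z":-0.2,"fingers":-1},
    {"rx":0,"ry":0,"rz":0,"x":0,"y":0,"z":-0.4,"fingers":-1},
    {"rx":0,"ry":0,"rz":0,"x":0,"y":0,"z":-0.4,"fingers":-1},
  ],
)

```text
time: 13.07
tcp_pos: [0.5357, -0.1223, 0.0438]
tool_rot: [-0.0, 0.079, 0.997, 0.003]
force: [14.9, -2.1, -25.4]
opening: 0.0182
```

```bash
python3 st.py
```

```text
x,z -36.426293781987695 2.4870401052915145 y -4.557430361894684 F vise x,y,z 15.060448813988101 0.24820056737202548 -25.41534241425187 open 0.018234025465704396 t 13.0667
q est 10.890284527392769 radius 37.23248160367044
```

Request:
send_rows(
  series=[
    {"rx":0,"ry":0,"rz":0,"x":-0.05,"y":0,"z":-0.2,"fingers":-1},
    {"rx":0,"ry":0,"rz":0,"x":-0.05,"y":0,"z":-0.4,"fingers":-1},
    {"rx":0,"ry":0,"rz":0,"x":-0.05,"y":0,"z":-0.4,"fingers":-1},
  ],
)

```text
time: 13.32
tcp_pos: [0.5353, -0.1222, 0.0461]
tool_rot: [-0.001, 0.08, 0.997, 0.003]
force: [18.0, -3.6, -35.3]
opening: 0.0183
```

```bash
python3 st.py
```

```text
x,z -36.81306021217565 4.755166544789691 y -4.530516347767907 F vise x,y,z 18.380303362113917 -0.7902539669719907 -35.2507219905399 open 0.01834131659736629 t 13.3167
q est 10.951638428368515 radius 37.449199611410386
```

Firm: about 35 N at the knob, roughly 0.2 rad past contact. I'll release and withdraw upwards.

Request:
send_rows(
  series=[
    {"rx":0,"ry":0,"rz":0,"x":0,"y":0,"z":0,"fingers":-0.4},
    {"rx":0,"ry":0,"rz":0,"x":0,"y":0,"z":0,"fingers":0.2},
    {"rx":0,"ry":0,"rz":0,"x":0,"y":0,"z":0,"fingers":0.2},
    {"rx":0,"ry":0,"rz":0,"x":0,"y":0,"z":-0.5,"fingers":0.2},
    {"rx":0,"ry":0,"rz":0,"x":0,"y":0,"z":-2,"fingers":0.2},
  ],
)

```text
time: 13.73
tcp_pos: [0.5331, -0.1229, 0.0697]
tool_rot: [-0.003, 0.079, 0.997, 0.002]
force: [0.2, -0.1, 0.6]
opening: 0.0514
```

Request:
send_rows(
  series=[
    {"rx":0,"ry":0,"rz":0,"x":0,"y":0,"z":-3,"fingers":0.2},
    {"rx":0,"ry":0,"rz":0,"x":0,"y":0,"z":-6,"fingers":0.2},
    {"rx":0,"ry":0,"rz":0,"x":0,"y":0,"z":-10,"fingers":0.2},
    {"rx":0,"ry":0,"rz":0,"x":0,"y":0,"z":-14,"fingers":0.2},
    {"rx":0,"ry":0,"rz":0,"x":0,"y":0,"z":-16,"fingers":0.2},
  ],
)

```text
time: 14.15
tcp_pos: [0.5361, -0.1244, 0.2375]
tool_rot: [0.004, 0.078, 0.997, 0.001]
force: [0.4, -0.3, 0.3]
opening: 0.0513
```

Run:
```python
from u import *
import cv2
im=bot.snapshot("scene");c=cv2.resize(im[190:270,285:420,::-1],None,fx=5.9,fy=5.9,interpolation=cv2.INTER_CUBIC)
cv2.imwrite("pics/c12.png",c); o=bot.get_obs();print(o["tcp_pos"],o["force"])
```

```text
[ 0.5373544  -0.12475862  0.24022196] [1.31978947 0.4174097  4.3003704 ]
```

View pics/c12.png

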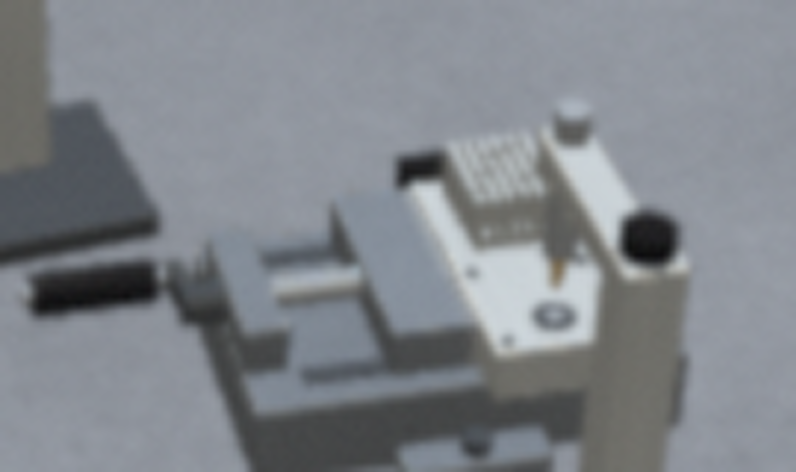

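The jaw now holds the unit against the fixed jaw. The spot is at (554,316), unchanged, below the tip at about (557,288), and the gripper is clear.

Run:
```python
from workcell import bot
print(bot.job_done())
```

```text
the job is handed in; nothing more can be done
None
```

The unit lies flat and right way up in the vise, with its test spot under the tip of the smallest probe stand and both jaws closed firmly on it. I handed the job in at about 14 s of robot time and viewed 12 pictures.

**What I did**
- I gripped the unit by its fins, set it on the bed behind the tip, and slid it in under the tip until it met the fixed jaw.
- I pinched the knob and wound the crank from about 0.1 to about 10.95 rad. The force at the knob rose from about 6 N (turning free) to about 35 N. I then let go and moved straight up.

**Last checks**
- In the last picture the jaw is closed on the unit and the spot has not moved since I let go of the unit. It measures within about 1.5 mm of the tip in each direction, limited by how well the tip's end shows in the image.
- The two cameras put the tip about 2 mm apart. I used the spot and tip seen in the same picture, so this should matter little.
- The force briefly reached about 49 N while gripping the fins, when the fingertips pressed on the unit's top as they closed. No contact with the probe stand was felt or seen.
- I never moved near the screwdriver, can or black box. They were in place in the last wide view, before the crank was wound; the final close-up did not show them.

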